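# Dock the temperature logger under its contact spring

### The job

Dock the white temperature logger, which lies on the spring-loaded blue cradle plate of the grey dock: with closed fingertips press firmly down on its dark ribbed thumb pad until it is flat on the dock, and keep pressing while you slide it under the bar and the copper leaf spring until it is fully home against the orange stop and the blue plate has sprung up again behind it. Do not grasp or lift the logger, leave the vial tray, the bottle and the vial beside the dock where they are, and finish with the hand clear.

Things in the scene. Friction and masses are not known exactly. Their poses are not given: they have to be found in the camera images.
- dock: Grey docking station fixed to the table: slab 240 x 90 mm, 12 mm thick; origin on the table. +x is the sliding direction (towards gate and orange stop), +y left of it, z up. Slab from x = -160 to +80 mm. Two aluminium rails (inner faces 63 mm apart, tops 24 mm above the table) form a straight channel along x; its floor is 12 mm above the table.
- gate (a point): Centre of the underside of the aluminium gate bar that crosses the channel: dock x = +14 mm, y = 0, 29.5 mm above the table. The bar reaches from dock x = +8 to +20 mm, its top is 41.5 mm and its end posts 44 mm above the table. Axes as the dock.
- home_point (a point): Point where the logger's origin lies when it is fully home: dock x = +7 mm, y = 0, on the channel floor, 12 mm above the table. Axes as the dock. The logger's nose then touches the face of the orange stop (dock x = +67 mm, 14 mm high above the channel floor), and its rear end stands 3 mm past the cradle plate.
- logger: Loose white logger, 120 (x) x 60 (y) x 16 mm, about 0.12 kg, lying lengthwise in the channel; origin at the centre of its underside, +x is the nose (brass strips on top), which goes first. At the start its underside is 18 mm above the table, so the nose is too high for the gate bar; flat on the channel floor (underside 12 mm, top 28 mm above the table) it passes with 1.5 mm to spare.
- thumb_pad (a point): Centre of the dark ribbed thumb pad (40 x 46 mm) on the logger's top face, at logger x = -34 mm, y = 0, 16 mm above its underside. In front of the pad a blue cross rib, 6 mm long in x, 50 mm wide, 5 mm above the top face, lies at logger x = -10 to -4 mm; fingertips that press on the pad can also push against it.
- cradle (a joint): Blue spring-loaded cradle plate in the channel floor, dock x = -140 to -56 mm: 0 = up, plate 6 mm above the channel floor; 0.006 m = pressed flush with the floor. Holding it down takes about 10 N, the first movement about 6 N. It rises by itself when the logger has left it.
- leaf (a joint): Copper leaf spring, 36 mm wide, hung from the gate bar and sloping down along dock +x to its tip at dock x = +58 mm, 22 mm above the table. Value in rad: 0 = hanging free, grows as the tip is lifted; about 0.15 with the logger under the tip, on which it then pushes down with about 7 N. Sliding under it with firm pressure takes roughly 10 to 16 N of push.
- vial_box: Bystander: tray of pink-capped vials, 57 x 133 x 48 mm, standing to the right of the dock; origin at the centre of its underside. Leave it alone.
- bottle_mid (a point): Bystander: small bottle with blue cap, 33 mm across and 58 mm tall, standing to the left of the dock; the point is its centre, half-way up. Leave it alone.
- vial_1: Bystander: small pink-capped vial lying on its side, 22 x 46 x 23 mm, to the left of the dock; origin at the centre of its underside. Leave it alone.
Things that resemble listed ones, but are neither listed nor needed, are in the scene too. What is meant by the logger is not green, and is the larger of those in its own colour.

How it is judged (in metres and radians):
On the way, in this order (a step that is already met when the one before it is completed fails the run):
1. the logger is pressed flat by the fingers while its nose is still in front of the bar (value of joint cradle above 0.005 m and contact force between the fingers and logger above 5 N and x of logger in the frame of dock below -0.05 m), for 0.1 s.
2. the fingers press on while the nose lifts the leaf spring (x of logger in the frame of dock above -0.025 m and value of joint leaf above 0.06 rad and contact force between the fingers and logger above 3 N), for 0.1 s.
At the end, for the whole second after the job is handed in: The logger lies flat on the channel floor within 3 mm of home against the orange stop, straight within 0.06 rad, with the leaf spring resting on it and the blue cradle plate up again behind it, everything at rest and let go (x of logger in the frame of home_point between -0.003 and 0.003 m and z of logger in the frame of home_point between -0.002 and 0.002 m and angle between the x axis of logger and the x axis of dock, either way round below 0.06 rad and angle between logger's own z axis and vertical below 0.06 rad and value of joint leaf above 0.1 rad and value of joint cradle below 0.0015 m and linear speed of logger below 0.01 m/s); the robot touches nothing.
It fails at once if the logger is lifted off or tipped up out of the dock (z of logger in the frame of dock above 0.028 m or angle between logger's own z axis and vertical above 0.25 rad).
It fails at once if the vial tray is moved by more than 15 mm (distance of vial_box from where it was at the start of the episode above 0.015 m).
It fails at once if the bottle is moved by more than 15 mm or knocked over (distance of bottle_mid from where it was at the start of the episode above 0.015 m or angle between bottle_mid's own z axis and vertical above 0.4 rad).
It fails at once if the lying vial is moved by more than 15 mm (distance of vial_1 from where it was at the start of the episode above 0.015 m).
It also fails if it takes over 56 s, if anything falls off the work surface, if the arm or the gripper's body presses on something with over 40 N, if the wrist force passes 120 N, or if a joint passes its speed limit or range.

### The arm

A 7-joint arm with a two-finger parallel gripper is mounted at the origin on a cart in front of the work surface, level with it; the furniture and walls round the work are solid. World frame = base frame: x ahead of the robot, y to its left, z up, the work surface at z = 0. Lengths are in mm, angles in rad, forces in N, time in s.
With the tool pointing down it reaches from about 400 to 875 mm from the base axis. Payload 4.4 kg.
Tool frame: the origin (TCP) lies on the centre line of the jaws, within the pads' length; the fingertips stand 25 mm ahead of it and the grasp point (between the pads) lies 6 mm ahead of it (ctrl.finger_overhang is the distance from the TCP to the fingertips, in mm); z points along the fingers, y is the line along which they close (so a half turn about z gives the same grasp; the last joint's range is limited). The gripper opens to 85 mm and grips with 20 to 120 N. Pads are 22 mm wide; open, the fingers measure 114 mm over their backs; the gripper's body (76 mm by 85 mm) begins 54 mm behind the grasp point. The pads swing forward as they close: fully open they stand 13 mm farther back than shut.
Start: joints at [1.06, 0.628, 0.038, 1.517, -0.027, 0.996, -0.02], TCP at [279.708, -586.755, 256.313] pointing down, gripper open.
Joint ranges: [-3.06, 3.06], [-0.37, 2.12], [-1.25, 1.32], [0.18, 2.47], [-1.1, 4.24], [0.23, 1.98], [-2.94, 2.94]. Speed limits (rad/s): [2.57, 2.57, 3.14, 3.14, 3.14, 3.14, 3.14].

### API

Orientations are given as [roll, pitch, yaw] about the fixed x, y, z axes, in that order (R = Rz(yaw) Ry(pitch) Rx(roll)).
In Python, from cell import ctrl gives the robot as it stands. The module is installed in compiled form; this text tells all that it offers.
- The arm moves only by the tool play_rows, never from a script. Its argument "targets" is a list of rows, each a list of 5 numbers: the closure, from 0 (fully open) to 1 (shut), then the shift along the tool's x, y, z in cm, then the turn about the tool's z in degrees. In form: [[gripper, dx, dy, dz, spin], ...]. A call has 1 to 10 rows; each row is the pose to reach, as a shift and turn from the pose commanded when the call began, along the tool's axes at that moment; what a row does not reach only later rows make up. A row lasts 1/10 s, in which the tool goes at most 50 mm and 8.59 degrees, less where a joint would pass 70% of its speed; a pose out of reach is approached as far as the arm can. A call with a gripper value outside its range is refused whole. The fingers move at their own pace and stop on an object; the grip force is fixed at half the most. Time passes only in rows, so rows that repeat a pose let the fingers close. It gives the time, the measured TCP pose, the force, the opening and the grip force at its end, in the units of the state.
- ctrl.read_state(): the state, without advancing time (a new reading comes with each control period).
- ctrl.get_image(name): name is "scene" or "side" or "wrist"; returns (picture, depth): 480x640x3 uint8, red, green, blue; 480x640 float32, mm along the optical axis (not along the pixel's ray), 0 where there is no reading.
- ctrl.calibration(name): a dict with "vfov" (degrees; the focal length in pixels is half the picture's height over the tangent of half this angle, whatever the lens; pixels are square), "cx", "cy" (the principal point, pixels), "extrinsics" (4x4, takes a point from camera to world coordinates); the wrist camera has in their place "mount" (4x4, takes a point from camera to tool coordinates, whose origin is the TCP and whose axes are the flange's). Camera axes: x right, y down, z forward; pixel columns grow to the right and rows downward; lengths in mm; the calibration is good to about 2 mm. A picture is of the moment at which its call begins: read the wrist's pose just before it. calibration takes no time and is no camera call.
- ctrl.finish_job(): hands the job in; it is judged then, once.
Trained networks look in the newest picture that a camera, given by its name, has taken for a name from the list of things; names that differ only in an ending like _2 or _b are one class to them, and where a whole thing is asked for, a point or a joint stands for the part that bears it (a point fixed in the world has none). Each returns a list of dicts, best first, with "confidence" (0 to 1); they miss things now and then, are a little off and sometimes report something else, mostly with a low value. They report only what shows in the picture. A call takes as long as a camera call. They do not tell look-alikes from the thing itself.
- ctrl.search_frame(camera, name): "bbox" ([left, top, right, bottom] in pixels, round what is visible of it).
- ctrl.trace(camera, name): "pixels" (480x640 bool, what is visible of it) and "bbox" ([left, top, right, bottom] in pixels, round what is visible of it).
The state is a dict: "clock": time; "qpos": joint angles; "qd": joint speeds; "tau": joint torques, N m; "eef_pos": TCP position; "tool_rot": TCP orientation; "force": force on the tool from outside, world axes, zero at the start; "torque": the same for the moment, N m; "width": finger opening in mm; "gripper_force": force on a finger pad.
Only numpy, scipy, OpenCV 4.12 (cv2) and the standard library are available. Lean on these libraries where they do the work, as an engineer would, in place of code of your own. Each camera call takes 0.05 s, during which the arm holds its last target. There are 200 camera calls.

## Working session

There is one attempt and no reset: what is moved stays moved. The work goes in short steps, Python scripts to look and compute and a tool call to move; the robot and the scene stay as the last step left them, time stands still between calls to the robot, and variables do not carry over. Pictures are saved under pics/ and viewed, at most 10 in all, crops included, and the job is handed in when it is done.

Besides the shell and the picture viewer there is one more tool, called after "Emit:" as name(argument=value, ...), one argument or row to a line, values as JSON. play_rows: Moves the arm, as the interface text tells. Its arguments: {"type":"object","properties":{"targets":{"type":"array"}},"required":["targets"]}

```bash
mkdir -p pics
cat > h.py <<'E'
import numpy as np, cv2
from scipy.spatial.transform import Rotation as R
from cell import ctrl
def cam(name, st=None):
    c=ctrl.calibration(name); f=240/np.tan(np.radians(c["vfov"])/2)
    if "mount" in c:
        T=np.eye(4); T[:3,:3]=R.from_euler('xyz',st["tool_rot"]).as_matrix(); T[:3,3]=st["eef_pos"]; E=T@np.array(c["mount"])
    else: E=np.array(c["extrinsics"])
    return f,c["cx"],c["cy"],E
def cloud(d,K):
    f,cx,cy,E=K; v,u=np.mgrid[0:480,0:640]
    P=np.stack([(u-cx)/f*d,(v-cy)/f*d,d],-1)
    return P@E[:3,:3].T+E[:3,3]
def proj(p,K):
    f,cx,cy,E=K; q=(np.asarray(p)-E[:3,3])@E[:3,:3]
    return q[...,:2]/q[...,2:]*f+[cx,cy]
E
cat > a.py <<'E'
from h import *
s=ctrl.read_state(); print(s)
for n in ("scene","side"):
    im,d=ctrl.get_image(n); K=cam(n); X=cloud(d,K); np.savez(n+".npz",im=im,d=d,X=X)
    cv2.imwrite(f"pics/{n}0.png",im[...,::-1])
    for t in ("logger","dock","thumb_pad","vial_box","bottle_mid","vial_1"):
        for r in ctrl.trace(n,t)[:4]:
            m=r["pixels"]&(d>0); print(n,t,round(r["confidence"],2),np.round(r["bbox"]),np.round(np.median(X[m],0)) if m.any() else None,m.sum())
E
python3 a.py
```

```text
{'clock': 0.0, 'qpos': array([ 1.06018507,  0.62935731,  0.03840827,  1.51835894, -0.02698958,
        0.99634181, -0.01999361]), 'qd': array([-0.00089708, -0.00024107,  0.00108949,  0.0007589 ,  0.00010997,
        0.00017668,  0.00017158]), 'tau': array([ 5.42407743e-04, -5.63398468e+01,  1.22642342e+00, -1.93443722e+01,
        1.10783885e-02,  1.03040770e-02, -1.54014077e-05]), 'eef_pos': array([ 279.47509639, -586.19886332,  255.38410993]), 'tool_rot': array([-3.13964432e+00,  1.53780739e-05,  4.44850786e-01]), 'force': array([-0.46389088, -0.46035504, -0.41357293]), 'torque': array([ 0.02573802, -0.01872469, -0.09879086]), 'gripper_force': 0.0, 'width': 85.16953177201667}
scene logger 0.83 [206. 265. 270. 335.] [502. 372.  15.] 2443
scene logger 0.74 [339. 292. 397. 343.] [320. 249.  11.] 1389
scene logger 0.56 [314. 201. 384. 253.] [463. 135.  33.] 1925
scene dock 0.58 [278. 176. 394. 274.] [547. 146.  15.] 3085
scene thumb_pad 0.98 [202. 265. 274. 338.] [502. 371.  15.] 2497
scene thumb_pad 0.94 [343. 291. 398. 341.] [320. 249.  11.] 1420
scene thumb_pad 0.86 [317. 196. 384. 
[... 264 characters left out ...]
76. 222.  17.] 283
scene vial_1 0.55 [316. 197. 383. 254.] [462. 134.  33.] 1920
side logger 0.86 [263. 291. 312. 362.] [506. 375.  16.] 2493
side logger 0.66 [285. 203. 350. 237.] [472. 138.  34.] 1503
side logger 0.66 [384. 252. 414. 296.] [325. 253.  12.] 1041
side dock 0.84 [231. 194. 363. 249.] [551. 154.  17.] 2950
side thumb_pad 0.92 [386. 256. 412. 296.] [324. 251.  12.] 957
side thumb_pad 0.82 [285. 206. 347. 233.] [469. 137.  34.] 1489
side thumb_pad 0.59 [264. 289. 311. 362.] [506. 375.  16.] 2444
side vial_box 0.92 [255. 160. 325. 198.] [536.  10.  34.] 2100
side bottle_mid 0.95 [299. 242. 319. 274.] [480. 237.  37.] 560
side vial_1 0.66 [247. 242. 260. 267.] [580. 226.  20.] 232
```

Run:
```python
from h import *
z=np.load("scene.npz"); im=z["im"][120:360,180:420]
cv2.imwrite("pics/crop.png",cv2.resize(im[...,::-1],None,fx=2.5,fy=2.5,interpolation=cv2.INTER_CUBIC))
for n in("scene","side"):
    z=np.load(n+".npz");X=z["X"];d=z["d"]
    im=z["im"].astype(int)
    reg=(d>0)&(X[...,0]>380)&(X[...,0]<720)&(X[...,1]>60)&(X[...,1]<230)
    # dock slab: z 8..50
    w=reg&(X[...,2]>29)&(X[...,2]<38)&(im.min(-1)>150)
    w2=reg&(X[...,2]>8)&(X[...,2]<60)&(np.abs(X[...,1]-145)<80)
    print(n,w.sum())
    if w.sum()>50:
        p=X[w][:,:2].astype(np.float32); print(cv2.minAreaRect(p), np.median(X[w][:,2]))
```

```text
scene 535
((492.14324951171875, 156.63279724121094), (133.42347717285156, 157.27227783203125), 79.52103424072266) 33.00536737210905
side 0
```

View pics/crop.png

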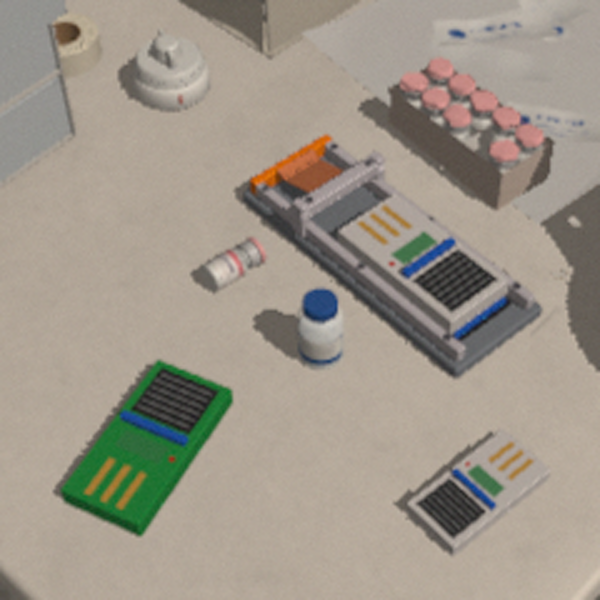

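The crop shows three look-alikes: a green one at (238,300), a small white one at (368,317), and the larger white one lying in the grey dock at (349,227). The dock logger fits, because it is white, the larger of the two whites, and on the blue cradle. The orange stop is at about (297,185), the bottle at (308,250) and the vial at (272,227).

Run:
```python
from h import *
for n in("scene","side"):
    ctrl.get_image(n) 
    z=np.load(n+".npz");X=z["X"];d=z["d"];hsv=cv2.cvtColor(z["im"],cv2.COLOR_RGB2HSV)
    h,s,v=[hsv[...,i] for i in range(3)]
    reg=(d>0)&(X[...,0]>380)&(X[...,0]<720)&(X[...,1]>60)&(X[...,1]<230)&(X[...,2]>8)
    org=reg&(h<16)&(s>170)&(v>120)&(X[...,0]>540)
    print(n,"orange",org.sum(),X[org].mean(0).round(1),cv2.minAreaRect(X[org][:,:2].astype(np.float32)))
    for r in ctrl.trace(n,"logger"):
        m=r["pixels"]&(d>0)
        c=np.median(X[m],0)
        if abs(c[1]-137)<15:
            m&=(X[...,2]>28)&(X[...,2]<40); p=X[m]
            (a,b),(w,hh),ang=cv2.minAreaRect(p[:,:2].astype(np.float32)); print("logger",a,b,w,hh,ang,np.median(p[:,2]))
            blue=m&(h>100)&(h<130)&(s>150); print("rib",blue.sum(),X[blue].mean(0) if blue.any() else 0)
            dark=m&(v<70); print("pad",dark.sum(),X[dark].mean(0), cv2.minAreaRect(X[dark][:,:2].astype(np.float32)))
```

```text
scene orange 129 [616.9 115.8  23.7] ((603.32177734375, 115.66718292236328), (78.49097442626953, 38.67383575439453), 84.99452209472656)
logger 470.3524475097656 129.33419799804688 62.47160720825195 121.62176513671875 84.09405517578125 33.108407653925156
rib 63 [463.07494997 130.51452891  37.52805705]
pad 317 [436.79676152 131.64402823  33.45755347] ((436.8413391113281, 131.1421356201172), (45.04954147338867, 38.50015640258789), 84.7197265625)
side orange 67 [619.6 122.1  26.3] ((619.4179077148438, 118.92909240722656), (73.20496368408203, 7.338113784790039), 84.07260131835938)
logger 471.36871337890625 129.76242065429688 63.296207427978516 119.85881042480469 84.21261596679688 34.42203907711303
rib 0 0
pad 224 [438.34480128 133.22657088  34.83156926] ((438.62274169921875, 133.09869384765625), (40.30850601196289, 34.21562194824219), 85.16219329833984)
```

Emit:
play_rows(
  targets=[
    [1, 3.6, -2, 0, 3],
    [1, 7.2, -4, 0, 6],
    [1, 10.9, -6, 0, 9],
    [1, 14.5, -8, 0, 12],
    [1, 18.1, -10, 0, 15],
    [1, 21.7, -12, 0, 18],
    [1, 25.3, -14, 0, 22],
    [1, 29, -16, 0, 25],
    [1, 32.6, -18, 0, 28],
    [1, 36.2, -20, 0, 31],
  ],
)

```text
clock: 1.9
eef_pos: [521.4, -249.0, 256.5]
tool_rot: [3.141, -0.001, -0.098]
force: [0.5, -0.1, -0.3]
width: -0.2
gripper_force: 0.0
```

Run:
```python
from h import *
s=ctrl.read_state(); print(s["eef_pos"],s["tool_rot"],s["qpos"],s["force"],s["width"])
M=R.from_euler('xyz',s["tool_rot"]).as_matrix()
print((M.T@(np.array([440,131,220])-s["eef_pos"])).round(1))
```

```text
[ 521.37605146 -248.9891258   256.54194909] [ 3.14146991e+00 -5.34383640e-04 -9.83549800e-02] [ 0.27826987  0.52859316  0.18228624  1.72863519 -0.11757738  0.89444734
 -1.15927716] [ 0.52289105 -0.1454701  -0.26884934] -0.17719250589960134
[-118.3 -370.2   36.4]
```

Emit:
play_rows(
  targets=[
    [1, -1.2, -3.7, 0.3, 0],
    [1, -2.4, -7.4, 0.7, 0],
    [1, -3.6, -11.1, 1.1, 0],
    [1, -4.8, -14.8, 1.5, 0],
    [1, -6, -18.5, 1.8, 0],
    [1, -7.2, -22.2, 2.2, 0],
    [1, -8.4, -26, 2.6, 0],
    [1, -9.6, -30, 3, 0],
    [1, -10.8, -33.6, 3.3, 0],
    [1, -11.8, -37, 3.6, 0],
  ],
)

```text
clock: 2.9
eef_pos: [438.0, 131.1, 220.5]
tool_rot: [-3.141, -0.0, -0.095]
force: [0.5, -0.2, -0.8]
width: -0.3
gripper_force: 0.0
```

```bash
cat > w.py <<'E'
from h import *
import sys
s=ctrl.read_state(); print(s["clock"],s["eef_pos"],s["tool_rot"],s["force"])
im,d=ctrl.get_image("wrist"); K=cam("wrist",s); X=cloud(d,K)
hsv=cv2.cvtColor(im,cv2.COLOR_RGB2HSV);h,sa,v=[hsv[...,i] for i in range(3)]
reg=(d>0)&(X[...,2]>8)&(X[...,2]<60)&(abs(X[...,1]-131)<80)
def rect(n,m):
    m=cv2.morphologyEx(m.astype(np.uint8),cv2.MORPH_OPEN,np.ones((3,3)))>0
    if m.sum()>30: print(n,m.sum(),np.median(X[m],0).round(1),[np.round(q,1) for q in cv2.minAreaRect(X[m][:,:2].astype(np.float32))])
rect("orange",reg&(h<16)&(sa>170)&(v>100))
rect("blue",reg&(h>100)&(h<130)&(sa>150))
for t in("logger","thumb_pad","dock","cradle"):
    for r in ctrl.trace("wrist",t)[:2]: rect(t+" %.2f"%r["confidence"]+str(r["bbox"]),r["pixels"]&(d>0)&(X[...,2]>(28 if t!="dock" else 8))&(X[...,2]<45))
rect("pad",reg&(v<70)&(X[...,2]>29)&(X[...,2]<38))
cv2.imwrite(f"pics/{sys.argv[1]}.png",im[...,::-1])
E
python3 w.py w1
```

```text
2.9 [438.04760125 131.05742145 220.45180416] [-3.14107903e+00 -4.81493903e-04 -9.54535949e-02] [ 0.50697685 -0.18357014 -0.79197586]
blue 283 [465.8 131.4  38.6] [array([465.4, 130.6]), array([46.5,  4.7]), np.float64(84.8)]
dock 0.91[257.1, 1.1, 370.8, 259.7] 15904 [557.5 120.2  22.9] [array([502.5, 126.4]), array([ 90. , 224.2]), np.float64(84.5)]
pad 1498 [439.2 132.3  34. ] [array([438.6, 132.6]), array([45.3, 39.1]), np.float64(84.8)]
```

View pics/w1.png

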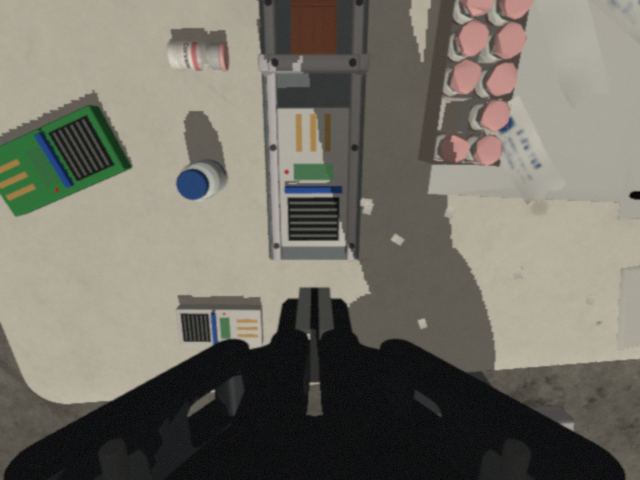

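The wrist view shows the dock upright in the picture: logger at about (310,180), pad at (313,217), and the closed fingers below it at (313,310). Yaw, height (34 mm) and pad size all agree with the description, so I'll lower the fingers to just above the pad.

Emit:
play_rows(
  targets=[
    [1, 0.5, -0.1, 3, 0],
    [1, 0.9, -0.2, 6, 0],
    [1, 0.9, -0.2, 9, 0],
    [1, 0.9, -0.2, 12, 0],
    [1, 0.9, -0.2, 14, 0],
    [1, 0.9, -0.2, 15.2, 0],
    [1, 0.9, -0.2, 15.5, 0],
    [1, 0.9, -0.2, 15.5, 0],
  ],
)

```text
clock: 3.95
eef_pos: [448.1, 129.6, 65.5]
tool_rot: [3.141, -0.0, -0.098]
force: [-0.2, 0.3, -0.5]
width: -0.3
gripper_force: 0.0
```

```bash
python3 w.py w2
```

```text
3.95 [448.12208106 129.60394473  65.50469664] [ 3.14137745e+00 -3.26760207e-04 -9.75570426e-02] [-0.22158774  0.28854702 -0.53180658]
blue 1401 [466.2 130.4  38.5] [array([465.7, 130.6]), array([48.1,  5.7]), np.float64(84.6)]
logger 0.77[234.1, 110.2, 385.5, 348.6] 27790 [491.8 127.9  33.8] [array([476.3, 129.4]), array([ 60.2, 111.4]), np.float64(84.6)]
thumb_pad 0.97[235.2, 107.6, 384.7, 349.8] 27783 [491.8 127.9  33.8] [array([476.3, 129.4]), array([ 60.2, 111.4]), np.float64(84.6)]
thumb_pad 0.63[26.3, 202.6, 162.4, 298.6] 2062 [487.9 214.   39.4] [array([484.4, 219.9]), array([32.8, 18.7]), np.float64(21.9)]
dock 0.65[190.1, 0.0, 435.6, 349.7] 32415 [547.2 120.1  23.3] [array([489.6, 127.6]), array([ 90.2, 156.4]), np.float64(84.5)]
pad 2027 [451.8 133.8  34. ] [array([441.3, 132.6]), array([45.8, 35. ]), np.float64(85.9)]
```

View pics/w2.png

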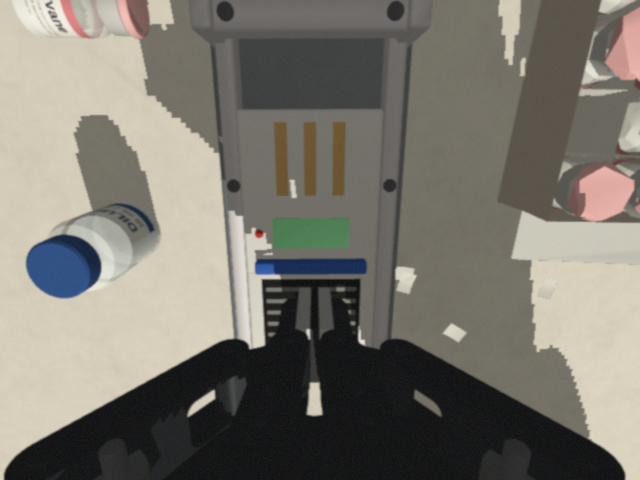

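Fingers are centred over the pad (312,300), just behind the blue rib at (311,267). Next I'll press down.

Emit:
play_rows(
  targets=[
    [1, 0, -0.2, 0.4, 0],
    [1, 0, -0.2, 0.7, 0],
    [1, 0, -0.2, 0.9, 0],
    [1, 0, -0.2, 1.1, 0],
    [1, 0, -0.2, 1.3, 0],
    [1, 0, -0.2, 1.4, 0],
    [1, 0, -0.2, 1.4, 0],
    [1, 0, -0.2, 1.4, 0],
  ],
)

```text
clock: 5.0
eef_pos: [448.3, 132.9, 53.0]
tool_rot: [-3.14, -0.001, -0.096]
force: [-2.6, 0.8, 23.7]
width: 0.2
gripper_force: 11.9
```

Emit:
play_rows(
  targets=[
    [1, 0.3, 0, 0, 0],
    [1, 0.8, 0, 0, 0],
    [1, 1.3, 0, 0, 0],
    [1, 1.8, 0, 0, 0],
    [1, 2.3, 0, 0, 0],
    [1, 2.7, 0, 0, 0],
    [1, 3, 0, 0, 0],
    [1, 3, 0, 0, 0],
  ],
)

```text
clock: 5.8
eef_pos: [473.7, 129.9, 52.9]
tool_rot: [3.142, 0.008, -0.095]
force: [-10.2, 0.5, 30.7]
width: 0.3
gripper_force: 15.3
```

```bash
python3 w.py w3
```

```text
5.8 [473.70929783 129.86064715  52.93776627] [ 3.14158269  0.00758284 -0.09529746] [-10.18776897   0.48382956  30.74046003]
blue 1569 [491.4 127.2  32.4] [array([491. , 127.3]), array([48.4,  5.9]), np.float64(84.7)]
logger 0.83[244.1, 107.7, 398.4, 346.7] 1975 [491.1 126.3  32.3] [array([501.1, 119.9]), array([53.1, 73.5]), np.float64(65.5)]
thumb_pad 0.76[243.8, 105.8, 397.8, 348.6] 1973 [491.1 126.3  32.3] [array([501.1, 119.9]), array([53.1, 73.5]), np.float64(65.5)]
thumb_pad 0.49[192.5, 0.5, 448.3, 418.4] 14937 [566.2 119.8  40.6] [array([572.7, 119.6]), array([85.2, 31. ]), np.float64(84.6)]
dock 0.84[190.9, 2.9, 446.4, 416.4] 36250 [564.7 121.1  24.3] [array([496.1, 127. ]), array([ 90.3, 203.4]), np.float64(84.5)]
cradle 0.52[267.7, 0.0, 370.7, 64.7] 4986 [578.5 119.3  30.8] [array([578.5, 119.2]), array([36.2, 19.4]), np.float64(84.9)]
pad 145 [481.  129.9  35.8] [array([481. , 128.9]), array([25.3,  6.3]), np.float64(77.7)]
```

View pics/w3.png

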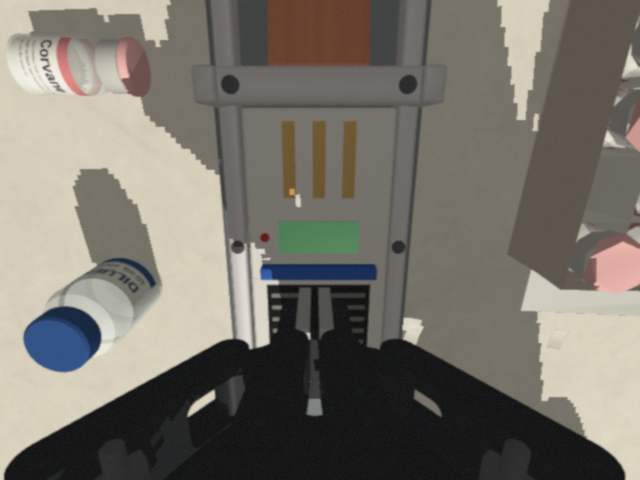

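The logger is flat (rib top at 32.4 mm) and has slid 25 mm with the fingers. Its nose is at the gate bar, at picture row 105. I'll keep sliding.

Emit:
play_rows(
  targets=[
    [1, 0.4, 0, 0, 0],
    [1, 0.8, 0, 0, 0],
    [1, 1.2, 0, 0, 0],
    [1, 1.6, 0, 0, 0],
    [1, 2, 0, 0, 0],
    [1, 2, 0, 0, 0],
  ],
)

```text
clock: 6.65
eef_pos: [494.6, 128.0, 53.0]
tool_rot: [-3.141, 0.006, -0.096]
force: [-8.7, 1.2, 28.3]
width: -0.2
gripper_force: 13.9
```

Emit:
play_rows(
  targets=[
    [1, 0.4, 0, 0, 0],
    [1, 0.8, 0, 0, 0],
    [1, 1.2, 0, 0, 0],
    [1, 1.6, 0, 0, 0],
    [1, 2, 0, 0, 0],
    [1, 2.4, 0, 0, 0],
    [1, 2.4, 0, 0, 0],
  ],
)

```text
clock: 7.35
eef_pos: [514.1, 126.2, 52.9]
tool_rot: [3.141, 0.014, -0.094]
force: [-18.0, 2.5, 34.9]
width: 0.1
gripper_force: 22.1
```

```bash
python3 w.py w4
```

```text
7.35 [514.06346202 126.16913015  52.94655566] [ 3.14114374  0.0142891  -0.09437701] [-17.96015484   2.45996805  34.92414019]
orange 4860 [619.8 115.8  25.5] [array([582.2, 119.1]), array([78.8, 83.8]), np.float64(84.3)]
blue 1574 [527.9 124.   32.4] [array([527.2, 124.1]), array([48.3,  6.2]), np.float64(84.0)]
logger 0.74[243.1, 118.2, 397.2, 346.2] 1950 [527.4 123.5  32.4] [array([523.1, 124. ]), array([50.6, 50.4]), np.float64(7.5)]
thumb_pad 0.82[242.8, 116.2, 396.0, 350.2] 1947 [527.4 123.7  32.4] [array([523.1, 124. ]), array([50.6, 50.4]), np.float64(7.5)]
dock 0.58[201.9, 24.4, 437.1, 415.1] 42471 [589.7 118.7  26. ] [array([532. , 123.6]), array([ 90.2, 195. ]), np.float64(84.5)]
pad 136 [521.3 126.2  35.8] [array([522.1, 126.1]), array([24.2,  5.2]), np.float64(84.2)]
```

View pics/w4.png

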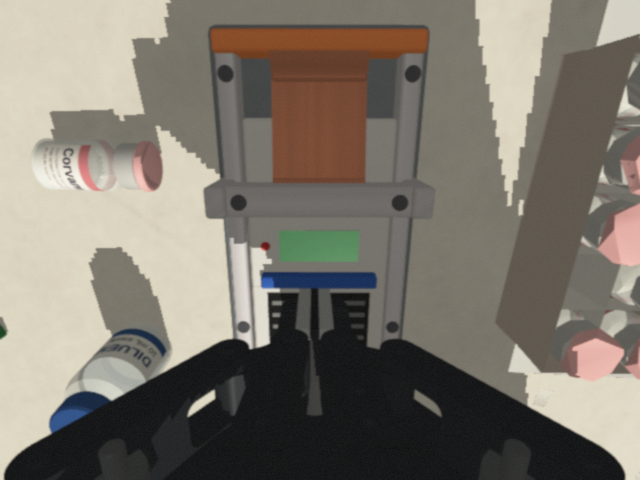

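The logger is under the bar and the leaf, with its white nose at row 118. The fingers are on the rib, and about 21 mm remain to the orange stop (row 50).

Emit:
play_rows(
  targets=[
    [1, 0.4, 0, 0, 0],
    [1, 0.8, 0, 0, 0],
    [1, 1.2, 0, 0, 0],
    [1, 1.5, 0, 0, 0],
    [1, 1.8, 0, 0, 0],
    [1, 1.8, 0, 0, 0],
  ],
)

```text
clock: 8.2
eef_pos: [531.9, 124.5, 52.9]
tool_rot: [3.141, 0.015, -0.095]
force: [-17.1, 1.0, 35.0]
width: -0.1
gripper_force: 21.5
```

Emit:
play_rows(
  targets=[
    [1, 0.2, 0, 0, 0],
    [1, 0.4, 0, 0, 0],
    [1, 0.6, 0, 0, 0],
    [1, 0.6, 0, 0, 0],
  ],
)

```text
clock: 8.6
eef_pos: [536.9, 124.1, 52.9]
tool_rot: [3.141, 0.017, -0.095]
force: [-18.3, 1.0, 36.8]
width: -0.6
gripper_force: 22.3
```

```bash
python3 w.py w5
```

```text
8.6 [536.87338975 124.08681688  52.92966889] [ 3.14107696  0.01706488 -0.09459263] [-18.31815683   0.95045919  36.75095603]
orange 4065 [620.1 115.1  25.5] [array([620. , 115.3]), array([78.5,  7.3]), np.float64(84.6)]
blue 1865 [549.7 127.1  32.2] [array([507.9, 126.8]), array([48.6, 91. ]), np.float64(83.3)]
logger 0.94[243.5, 116.4, 398.3, 348.8] 1879 [550.2 121.4  32.4] [array([541.2, 124.3]), array([49.6, 32.7]), np.float64(73.1)]
thumb_pad 0.76[245.8, 116.1, 398.8, 348.4] 1838 [550.1 121.   32.4] [array([537. , 123.3]), array([49.8, 32.5]), np.float64(83.2)]
dock 0.57[209.8, 85.0, 430.3, 415.7] 34496 [587.8 118.7  29.4] [array([545.8, 122.3]), array([ 90.2, 167.3]), np.float64(84.6)]
pad 130 [543.9 124.1  35.9] [array([544.8, 124. ]), array([23.6,  5. ]), np.float64(83.2)]
```

View pics/w5.png

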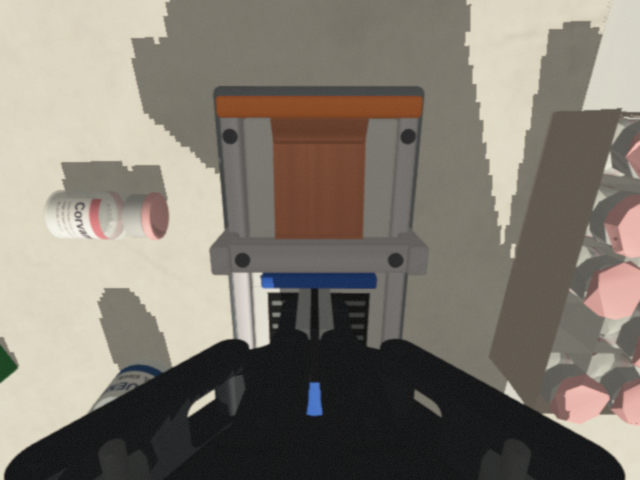

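The nose reaches the orange stop (row 118), and the blue plate shows again behind the logger at (315,400). One small push will confirm it's home.

Emit:
play_rows(
  targets=[
    [1, 0.2, 0, 0, 0],
    [1, 0.4, 0, 0, 0],
    [1, 0.4, 0, 0, 0],
  ],
)

```text
clock: 9.15
eef_pos: [537.1, 124.1, 52.9]
tool_rot: [3.14, 0.025, -0.094]
force: [-26.5, 1.3, 43.3]
width: -0.3
gripper_force: 25.8
```

It moved only 0.2 mm while the force rose 8 N, so it is firmly against the stop. I'll ease off the push and lift away.

Emit:
play_rows(
  targets=[
    [1, -0.3, 0, 0, 0],
    [1, -0.6, 0, 0, 0],
    [1, -0.6, 0, -0.2, 0],
  ],
)

```text
clock: 9.45
eef_pos: [536.8, 123.6, 53.2]
tool_rot: [3.14, 0.012, -0.095]
force: [-9.2, 2.3, -1.1]
width: 0.0
gripper_force: 5.7
```

Emit:
play_rows(
  targets=[
    [1, -0.3, 0, -0.1, 0],
    [1, -0.5, 0, -0.4, 0],
    [1, -0.5, 0, -1.2, 0],
    [1, -0.5, 0, -3, 0],
    [1, -0.5, 0, -6, 0],
    [1, -0.5, 0, -10, 0],
    [1, -0.5, 0, -14, 0],
    [1, -0.5, 0, -14, 0],
  ],
)

```text
clock: 10.25
eef_pos: [543.1, 123.9, 199.3]
tool_rot: [-3.138, -0.012, -0.097]
force: [1.0, 0.5, 0.2]
width: -0.0
gripper_force: 0.0
```

```bash
python3 w.py w6
python3 - <<'E'
from h import *
im,d=ctrl.get_image("scene"); X=cloud(d,cam("scene"))
hsv=cv2.cvtColor(im,cv2.COLOR_RGB2HSV);b=(hsv[...,0]>100)&(hsv[...,0]<130)&(hsv[...,1]>150)&(abs(X[...,1]-128)<50)&(X[...,0]>400)&(X[...,0]<500)
print("plate",b.sum(),np.median(X[b],0))
for t in("vial_box","bottle_mid","vial_1"):
    for r in ctrl.trace("scene",t)[:1]: print(t,np.median(X[r["pixels"]&(d>0)],0))
E
```

```text
10.25 [543.13633212 123.89561802 199.28294779] [-3.13755112 -0.01237722 -0.09704683] [1.03207917 0.49422997 0.20084347]
orange 773 [620.3 115.7  25.6] [array([620. , 115.5]), array([77.8,  6.1]), np.float64(84.5)]
blue 1171 [487.3 123.7  18.1] [array([510.5, 126.1]), array([52.4, 84.5]), np.float64(84.7)]
logger 0.91[280.4, 137.8, 356.3, 277.9] 608 [549.  123.2  32.1] [array([531.9, 120.6]), array([47.5, 49.6]), np.float64(2.6)]
thumb_pad 0.88[283.3, 136.0, 360.2, 278.5] 608 [549.  123.2  32.1] [array([531.9, 120.6]), array([47.5, 49.6]), np.float64(2.6)]
dock 0.84[265.1, 121.0, 374.3, 345.4] 12128 [570.8 118.2  24.1] [array([525.3, 124.1]), array([ 90. , 208.3]), np.float64(84.6)]
cradle 0.61[265.1, 118.8, 369.8, 343.8] 4296 [578.1 118.3  32.7] [array([586.6, 118.4]), array([85.1, 58.1]), np.float64(84.5)]
plate 989 [447.00095974 131.27050337  16.92366507]
vial_box [529.07286692   5.79449882  34.17504747]
bottle_mid [472.01292339 234.02636064  39.58783654]
```

View pics/w6.png

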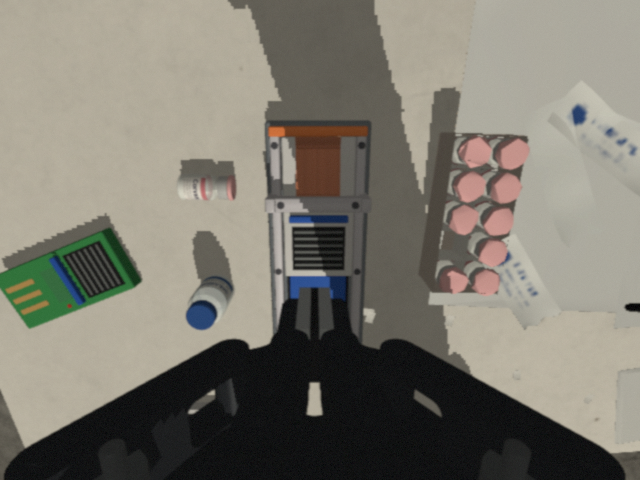

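The final view shows the logger nose at the orange stop, its leaf resting on it, the blue plate up behind it at (318,285) with its top at 18 mm, the bystanders unmoved and the hand clear. I'm handing the job in.

```bash
python3 -c "
from cell import ctrl
print(ctrl.finish_job())"
```

```text
the job is handed in; nothing more can be done
None
```

The job is handed in: my last measurements put the white logger home against the orange stop under the leaf spring, the blue plate up behind it, bystanders where they were and the hand clear; no verdict was returned.

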